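# Fold down the sprung microscope stage and put the tooth specimen on it

### The arm

A 6-joint arm with a two-finger parallel gripper is mounted at the origin on the work surface. World frame = base frame: x ahead of the robot, y to its left, z up, the work surface at z = 0. Lengths are in m, angles in degrees, forces in N, time in s.
With the tool pointing down it reaches from about 0.4 to 0.825 m from the base axis. Payload 7 kg.
Tool frame: the origin (TCP) lies at the very end of the fingers, on their centre line; the grasp point (between the pads) lies 19 mm behind it; x points along the fingers, y is the direction in which the jaws open and shut, and the axes are right-handed (so a half turn about x gives the same grasp; the last joint's range is limited). The gripper opens to 88 mm and grips with 3 to 60 N. Pads are 19 mm wide; open, the fingers measure 130 mm over their backs; the gripper's body (78 mm by 193 mm) begins 47 mm behind the grasp point.
Start: joints at [87.668, 20.546, 0.682, 0, -70.136, -16.507], TCP at [0.218, 0.639, 0.227] pointing down, gripper open.
Joint ranges: [-176.03, 176.03], [-82.01, 121.73], [-58.28, 71.71], [-173.87, 95.51], [-174.79, -0.11], [-173.66, 173.66]. Speed limits (degrees/s): [136.94, 136.94, 172.46, 180, 180, 180].

### API

Orientations are given as [roll, pitch, yaw] about the fixed x, y, z axes, in that order (R = Rz(yaw) Ry(pitch) Rx(roll)).
In Python, from plant import monitor, eyes, ticket gives the robot as it stands. The module is installed in compiled form; this text tells all that it offers.
- The arm moves only by the shell command python3 -m crank 'ROWS'. ROWS is JSON, a list of rows, each an object with "linear": the shift along the world's x, y, z in units of 60 mm (1.0 is 60 mm), a list of three; "rot": the turn, a rotation vector about the world's x, y, z in units of 5 degrees (1.0 is 5 degrees), a list of three; "hand": the opening, from 0 (shut) to 1 (fully open). In form: [{"linear": [tx, ty, tz], "rot": [ax, ay, az], "hand": hand}, ...]. A call has 1 to 20 rows; each row shifts and turns the pose as measured when the row begins; what a row does not reach is not made up. A row lasts 1/8 s, in which the tool goes at most 62.5 mm and 10.7 degrees, less where a joint would pass 70% of its speed; a pose out of reach is approached as far as the arm can. A call is refused whole if a number of a shift passes 1 or a number of a turn 1, either way. A call with a gripper value outside its range is refused whole. The fingers move at their own pace and stop on an object; the grip force is fixed at half the most. Time passes only in rows, so rows that do not move let the fingers close. It gives the time, the measured TCP pose, the force and the opening at its end, in the units of the state.
- monitor.get_obs(): the state, without advancing time (a new reading comes with each control period).
- eyes.snapshot(name): name is "side" or "top"; returns a dict with "image" (384x512x3 uint8, red, green, blue), "depth" (384x512 float32, m along the optical axis (not along the pixel's ray), 0 where there is no reading), "K" (3x3 intrinsics, pixels), "camera_from_world" (4x4, takes a point from world to camera coordinates). Camera axes: x right, y up, looking along -z (the intrinsics and any distortion apply to the point x, -y, -z); pixel columns grow to the right and rows downward; lengths in m; the calibration is good to about 2 mm. A picture is of the moment at which its call begins.
- ticket.close_job(): hands the job in, once; it reports no verdict.
The state is a dict: "clock": time; "joint_pos": joint angles; "qvel": joint speeds; "tau": joint torques, N m; "tool_pos": TCP position; "orientation": TCP orientation; "force": force on the tool from outside, world axes, zero at the start; "moment": the same for the moment, N m; "opening": finger opening in m.
Only numpy, scipy, OpenCV 4.12 (cv2) and the standard library are available. Lean on these libraries where they do the work, as an engineer would, in place of code of your own. Each camera call takes 0.05 s, during which the arm holds its last target.

### The job

Gently fold the microscope's sprung stage flap over, from the side it leans to across to the other, until it snaps down flat, then set the mounted tooth gently and upright on the middle of the flap, under the lens. Let go of it, and do not bump the microscope or disturb the blank block, the phone and the glass dish.

Things in the scene. Friction and masses are not known exactly. Their poses are not given: they have to be found in the camera images.
- stage: fixed grey foot plate of the stage, 200 x 140 x 12 mm, with hinge brackets, rest posts and a spring strut. Origin on the bench straight under the lens and under the middle of the lowered flap. Its +x axis is the way the flap folds down, roughly to the robot's right (world -y); its +y axis points to the microscope's column, away from the robot. Push gently: over 20 N on it or its flap is rough
- hinge (a point): middle of the flap's hinge axis, 50 mm above the bench and 50 mm from the stage's origin on the side of stage -x (the robot's left); the axis runs along the stage's y. Starting the flap from its parked stop takes about 5 to 6 N near its free edge, then less and less up to the over-centre point
- flap (a joint): flap angle in rad. 0 = parked: it stands up, leaning 25 degrees from vertical towards stage -x (the robot's left). 2.007 = lowered: flat and level on its rest posts, top face 54 mm above the bench. A spring holds it at either stop; the over-centre point is at about 0.5 rad (4 degrees past vertical), and beyond it the flap snaps down by itself within about 1 s
- stage_mid (a point): middle of the flap's specimen face, 50 mm from the hinge axis, marked with a flat black disc 44 mm across. Parked, this face is turned to stage -x and a little down; lowered, it is the top face and this point lies straight under the lens, 54 mm above the bench
- flap_edge (a point): point on the specimen face near the middle of the flap's free edge, 100 mm from the hinge axis; parked it is about 139 mm above the bench. The flap is a bare aluminium plate, 100 mm wide and 8 mm thick, that reaches 102 mm from the hinge axis
- scope: fixed bench microscope; origin on the bench under its lens, same place and axes as the stage. Lens barrel: upright cylinder 68 mm across from 215 to 290 mm above the bench; above it a head 85 x 75 mm from 290 to 375 mm; a boom at 375 mm leads to an upright column 32 mm thick, at 40 mm in x and 185 mm in y, on the side away from the robot. Must not be bumped (3 N)
- lens (a point): middle of the lens's lower face, 214 mm above the bench: an upright gripper does not fit below it, one tilted 30 to 45 degrees, leaning out to the side of stage -x, does
- tooth_block_mid (a point): centre, half-way up, of the mounted tooth: upright grey resin block 28 x 28 mm, 40 mm high, with a white tooth crown 21 mm across standing 14 mm out of its top (54 mm in all, centre 27 mm above its underside, 50 g). Axes along the block's faces, z up
- blank_block: bystander: grey resin block of the same size, 28 x 28 x 40 mm, without a tooth; origin at its underside. May stand in either of the two specimen places
- phone: bystander: black phone 72 x 148 x 9 mm lying on the bench, origin at its underside
- dish: bystander: glass dish 60 mm across, 32 mm high, origin at its underside

How it is judged (in metres and radians):
On the way, in this order (a step that is already met when the one before it is completed fails the run):
1. the flap has snapped flat onto its rest posts (value of joint flap above 1.93 rad), for 0.2 s.
2. the mounted tooth stands upright on the middle of the lowered flap (value of joint flap above 1.93 rad and horizontal distance between tooth_block_mid and stage_mid below 0.015 m and height (world z) of tooth_block_mid between 0.075 and 0.087 m and angle between tooth_block_mid's own z axis and vertical below 0.12 rad), for 0.2 s.
At the end, for the whole second after the job is handed in: the flap lies flat at its lowered stop (within about 4 degrees) and the mounted tooth stands upright (within 7 degrees) and at rest on it, its centre within 15 mm of the flap's middle, released; the bystanders have moved less than 15 mm (all of step 2 and velocity of joint flap below 0.05 rad/s and linear speed of tooth_block below 0.02 m/s); the robot touches nothing.
It fails at once if the microscope is bumped (more than 3 N) (contact force between any of the arm, the fingers and scope above 3 N).
It fails at once if the stage or its flap is pushed roughly (more than 20 N) (contact force between any of the arm, the fingers and stage above 20 N).
It fails at once if the mounted tooth is dropped (falls free for more than about 10 mm) (contact force between the fingers and tooth_block below 0.05 N and linear speed of tooth_block above 0.45 m/s).
It fails at once if a bystander is moved by more than 15 mm (distance of any of blank_block, phone, dish from where it was at the start of the episode above 0.015 m).
It also fails if it takes over 51 s, if anything falls off the work surface, if the arm or the gripper's body presses on something with over 40 N, if the wrist force passes 120 N, or if a joint passes its speed limit or range.

## Working session

There is one attempt and no reset: what is moved stays moved. The work goes in short steps, Python scripts to look and compute and a shell command to move; the robot and the scene stay as the last step left them, time stands still between calls to the robot, and variables do not carry over. Pictures are saved under pics/ and viewed, and the job is handed in when it is done.

```bash
mkdir -p pics; cat > h.py <<'E'
from plant import monitor, eyes, ticket
import numpy as np, cv2
def snap(n,f):
    s=eyes.snapshot(n); cv2.imwrite('pics/'+f,cv2.cvtColor(s['image'],cv2.COLOR_RGB2BGR)); np.savez('pics/'+f[:-4]+'.npz',**s); return s
def pts(s):
    d=s['depth'];K=s['K'];v,u=np.mgrid[0:d.shape[0],0:d.shape[1]]
    x=(u-K[0,2])/K[0,0]*d;y=(v-K[1,2])/K[1,1]*d
    P=np.stack([x,-y,-d,np.ones_like(d)],-1)
    W=P@np.linalg.inv(s['camera_from_world']).T
    W=W[...,:3];W[d==0]=np.nan
    return W
E
python3 - <<'E'
from h import *
for n in('side','top'):
    s=snap(n,n+'0.png');print(s['K'],s['camera_from_world'])
print(monitor.get_obs())
E
```

```text
[[398.83804453   0.         256.31046334]
 [  0.         398.83804453 189.81098307]
 [  0.           0.           1.        ]] [[-0.95518898 -0.29559654 -0.01538493  0.50635637]
 [ 0.17510224 -0.60620224  0.77579511 -0.26222027]
 [-0.23864873  0.738337    0.63079731 -1.00724127]
 [ 0.          0.          0.          1.        ]]
[[485.94308904   0.         249.01090054]
 [  0.         485.94308904 207.73493162]
 [  0.           0.           1.        ]] [[-0.02295763 -0.99966678 -0.01180179 -0.03027265]
 [ 0.99467694 -0.024026    0.10020244 -0.56691463]
 [-0.1004526  -0.00943856  0.99489707 -1.48812539]
 [ 0.          0.          0.          1.        ]]
{'clock': 0.1, 'joint_pos': array([ 8.76680523e+01,  2.05878700e+01,  6.39805147e-01, -1.68592024e-02,
       -7.01354758e+01, -1.65051267e+01]), 'qvel': array([ 0.00186104, -0.08227662,  0.08706543,  0.00777366, -0.00738835,
        0.00625931]), 'tau': array([-1.51593900e-03, -5.84161305e+01,  2.93755174e+01,  7.01574057e+00,
        1.02307118e-02, -5.73067268e-05]), 'tool_pos': array([0.21785273, 0.63842781, 0.22571899]), 'orientation': array([  95.7638281,   89.9149687, -103.0789866]), 'force': array([0.14510258, 0.95770178, 0.14366432]), 'moment': array([ 0.02440603,  0.03648706, -0.00401792]), 'opening': 0.08750789765002423}
```

View pics/side0.png

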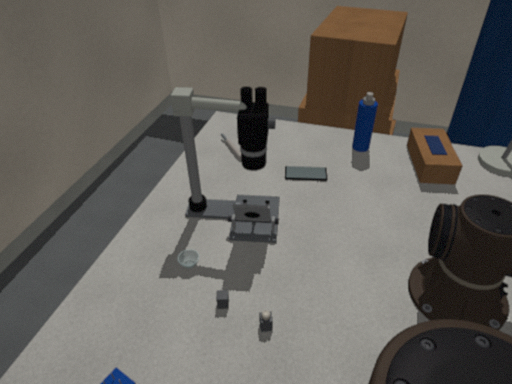

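View pics/top0.png

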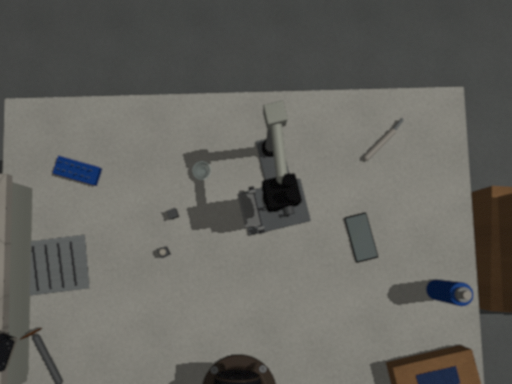

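```bash
python3 - <<'E'
from h import *
a=cv2.imread('pics/side0.png');b=cv2.imread('pics/top0.png')
cv2.imwrite('pics/s_crop.png',cv2.resize(a[170:345,160:310],None,fx=4,fy=4,interpolation=cv2.INTER_CUBIC)[:600])
cv2.imwrite('pics/t_crop.png',cv2.resize(b[95:265,140:330],None,fx=3.5,fy=3.5,interpolation=cv2.INTER_CUBIC))
for n,pp in (('side',[(222,298),(266,325),(266,316),(187,258),(232,218),(252,213),(270,225),(280,240),(233,240)]),('top',[(170,214),(162,252),(163,251),(200,172),(250,207),(262,220),(300,185),(307,220),(253,233),(360,237)])):
    s=np.load(f'pics/{n}0.npz');W=pts(s)
    for u,v in pp: print(n,u,v,W[v,u].round(3),s['image'][v,u])
E
```

```text
side 222 298 [0.552 0.207 0.039] [85 85 87]
side 266 325 [0.433 0.238 0.025] [42 43 46]
side 266 316 [0.434 0.233 0.053] [136 132 123]
side 187 258 [0.702 0.092 0.009] [128 131 130]
side 232 218 [ 0.617 -0.046  0.058] [110 109 110]
side 252 213 [ 0.552 -0.037  0.102] [5 6 6]
side 270 225 [ 0.516 -0.095  0.011] [93 97 98]
side 280 240 [ 0.475 -0.056 -0.002] [154 151 145]
side 233 240 [ 0.606 -0.014  0.002] [64 66 63]
top 170 214 [0.551 0.201 0.043] [64 65 64]
top 162 252 [0.434 0.224 0.055] [133 129 117]
top 163 251 [0.437 0.222 0.05 ] [134 129 117]
top 200 172 [0.686 0.11  0.008] [100 107 103]
top 250 207 [ 0.56  -0.047  0.107] [49 50 48]
top 262 220 [ 0.528 -0.083  0.016] [72 73 73]
top 300 185 [ 0.636 -0.206  0.012] [76 78 77]
top 307 220 [ 0.525 -0.225  0.011] [75 77 76]
top 253 233 [ 0.488 -0.054  0.015] [46 47 46]
top 360 237 [ 0.467 -0.389  0.011] [82 88 86]
```

View pics/s_crop.png

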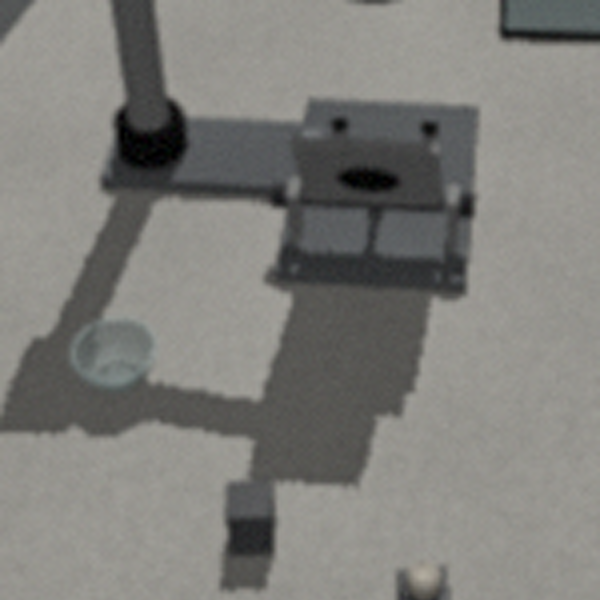

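View pics/t_crop.png

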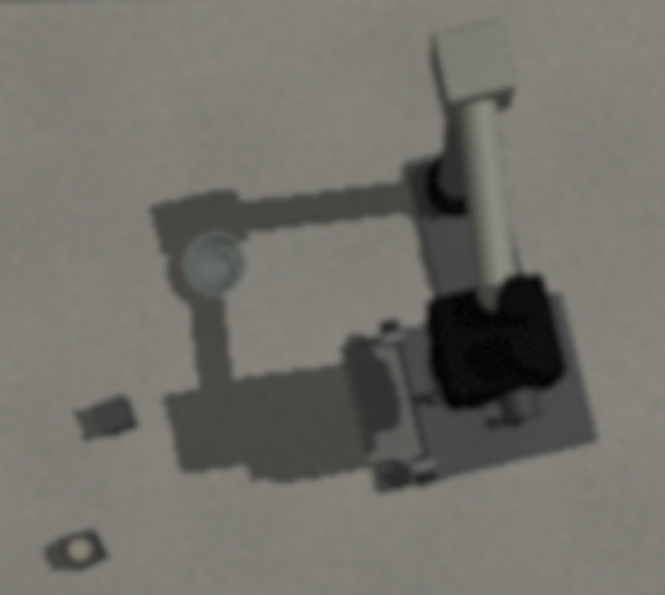

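```bash
cat >> h.py <<'E'
def ray(s,u,v,z):
    K=s['K'];M=np.linalg.inv(s['camera_from_world']);d=M[:3,:3]@np.array([(u-K[0,2])/K[0,0],-(v-K[1,2])/K[1,1],-1]);o=M[:3,3]
    return o+d*(z-o[2])/d[2]
E
python3 - <<'E'
from h import *
t=np.load('pics/top0.npz');s=np.load('pics/side0.npz')
f=lambda x,y:(140+x/3.5-.36,95+y/3.5-.36)
g=lambda x,y:(160+x/4-.4,170+y/4-.4)
for p in [(380,490),(595,440),(560,295),(410,165)]: print('top plate',ray(t,*f(*p),.012)[:2].round(4))
for p in [(268,275),(465,290),(478,106)]: print('side plate',ray(s,*g(*p),.012)[:2].round(4))
W=pts(s);Wt=pts(t)
# flap plane from side
m=np.zeros(W.shape[:2],bool);m[206:220,236:268]=1
P=W[m];P=P[(P[:,2]>.06)];c=P.mean(0);n=np.linalg.svd(P-c)[2][2];print('flap',c,n,len(P), np.degrees(np.arctan2(n[1],n[0])),P[:,2].max())
im=s['image'].astype(int)
dm=m&(im.max(-1)<25);v,u=np.nonzero(dm);print('disc',len(u),u.mean(),v.mean(),W[dm].mean(0))
# top tall things
for z0,z1 in((.2,.3),(.3,.36),(.36,.5)):
    q=(Wt[...,2]>z0)&(Wt[...,2]<z1);q[:,:230]=0;q[:,320:]=0;print(z0,q.sum(),np.nanmean(Wt[q],0))
for (x0,x1,y0,y1) in [(155,182,200,225),(150,175,242,262)]:
    Q=Wt[y0:y1,x0:x1].reshape(-1,3)
    T=Q[(Q[:,2]>.03)];print('block',len(T),T.mean(0),T[:,2].max(),cv2.minAreaRect((T[:,:2]*1000).astype(np.float32)))
    x=W.reshape(-1,3);k=(np.abs(x[:,:2]-np.median(T[:,:2],0))<.035).all(1)&(x[:,2]>.015);T=x[k];print(' side',len(T),T.min(0),T.max(0),cv2.minAreaRect((T[:,:2]*1000).astype(np.float32)))
a=cv2.imread('pics/side0.png');b=cv2.imread('pics/top0.png')
cv2.imwrite('pics/blk.png',np.hstack([cv2.resize(a[280:340,200:285],(400,280),interpolation=cv2.INTER_CUBIC),cv2.resize(b[200:265,145:190],(200,280),interpolation=cv2.INTER_CUBIC)]))
E
```

```text
top plate [ 0.4829 -0.039 ]
top plate [ 0.5233 -0.233 ]
top plate [ 0.6556 -0.206 ]
top plate [ 0.779  -0.0732]
side plate [ 0.6217 -0.0062]
side plate [ 0.4814 -0.032 ]
side plate [ 0.5242 -0.2321]
flap [ 0.55297417 -0.03648155  0.10497499] [ 0.19389515 -0.88847029  0.41596299] 425 -77.68908593773598 0.14320473819710533
disc 47 251.59574468085106 214.5744680851064 [ 0.55551742 -0.04223512  0.09043898]
0.2 389 [ 0.20770666 -0.038811    0.24043575]
0.3 188 [ 0.55121768 -0.12785494  0.33769116]
0.36 2168 [ 0.63839709 -0.12233076  0.38960584]
block 86 [0.55477006 0.19431457 0.03989954] 0.04707005741244763 ((555.003173828125, 194.800048828125), (28.694107055664062, 28.396089553833008), 17.00556755065918)
 side 179 [0.53870718 0.18020886 0.01501005] [0.57305715 0.21391455 0.04287703] ((555.51611328125, 197.13153076171875), (28.666942596435547, 28.577133178710938), 14.987545013427734)
block 89 [0.43635174 0.22232258 0.04390829] 0.060114772847421394 ((436.7167663574219, 223.02203369140625), (27.893604278564453, 27.09381866455078), 25.02406883239746)
 side 210 [0.41954975 0.20854119 0.01516129] [0.45304917 0.24396361 0.05637465] ((436.76220703125, 226.0364532470703), (27.754331588745117, 29.075410842895508), 22.622642517089844)
```

View pics/blk.png

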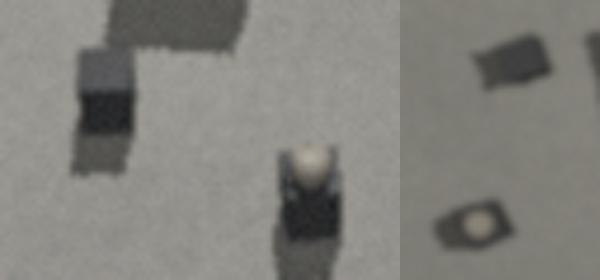

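```bash
cat >> h.py <<'E'
from scipy.spatial.transform import Rotation as Rn
def Rt(tilt,yx,sgn=1):
    # yx: azimuth (deg) of horizontal approach component
    a=np.radians(yx);t=np.radians(tilt);h=np.array([np.cos(a),np.sin(a),0])
    x=np.sin(t)*h-np.cos(t)*np.array([0,0,1]);y=sgn*np.array([-np.sin(a),np.cos(a),0])
    return Rn.from_matrix(np.stack([x,y,np.cross(x,y)],1))
def plan(Rg,pg):
    o=monitor.get_obs();Rc=Rn.from_euler('xyz',o['orientation'],degrees=True)
    rv=(Rg*Rc.inv()).as_rotvec(degrees=True)
    print('clk',round(o['clock'],2),'pos',o['tool_pos'].round(4),'F',o['force'].round(2),'open',round(o['opening'],4),'q',o['joint_pos'].round(1))
    print('rot units total',(rv/5).round(2),'lin units total',((np.array(pg)-o['tool_pos'])/.06).round(3),'deg',round(np.linalg.norm(rv),2))
def st(x,y,z,O=(.570,-.120),yaw=-78.1):
    c,s=np.cos(np.radians(yaw)),np.sin(np.radians(yaw));return np.array([O[0]+c*x-s*y,O[1]+s*x+c*y,z])
E
python3 - <<'E'
from h import *
s=np.load('pics/side0.npz');p=ray(s,251.6,214.6,.0936);print('disc',p,'expect',st(-.0747,0,.0936))
o=monitor.get_obs();print(Rn.from_euler('xyz',o['orientation'],degrees=True).as_matrix().round(3))
for sg in(1,-1):
    print(sg);plan(Rt(40,-78.1,sg),st(-.135,0,.126))
E
```

```text
disc [ 0.55436308 -0.03892     0.0936    ] expect [ 0.55459655 -0.04690538  0.0936    ]
[[-0.    -0.323 -0.946]
 [-0.001 -0.946  0.323]
 [-1.     0.001 -0.   ]]
1
clk 0.1 pos [0.2179 0.6384 0.2257] F [0.15 0.96 0.14] open 0.0875 q [ 87.7  20.6   0.6  -0.  -70.1 -16.5]
rot units total [-6.37  7.22 22.99] lin units total [  5.405 -10.439  -1.662] deg 124.61
-1
clk 0.1 pos [0.2179 0.6384 0.2257] F [0.15 0.96 0.14] open 0.0875 q [ 87.7  20.6   0.6  -0.  -70.1 -16.5]
rot units total [ -6.24  -5.55 -11.34] lin units total [  5.405 -10.439  -1.662] deg 70.43
```

```bash
python3 -m crank '[{"linear":[0.45,-0.85,0.0],"rot":[-0.52,-0.46,-0.945],"hand":0},{"linear":[0.45,-0.85,0.0],"rot":[-0.52,-0.46,-0.945],"hand":0},{"linear":[0.45,-0.85,0.0],"rot":[-0.52,-0.46,-0.945],"hand":0},{"linear":[0.45,-0.85,0.0],"rot":[-0.52,-0.46,-0.945],"hand":0}]'
python3 - <<'E'
from h import *
plan(Rt(40,-78.1,-1),st(-.135,0,.126))
s=np.load('pics/side0.npz');W=pts(s)
P=W.reshape(-1,3)
for a,b in((.22,.285),(.3,.37)):
    k=(P[:,2]>a)&(P[:,2]<b)&(np.abs(P[:,0]-.57)<.08)&(np.abs(P[:,1]+.12)<.09);Q=P[k];print(k.sum(),Q.min(0),Q.max(0),Q.mean(0))
a=cv2.imread('pics/side0.png');cv2.imwrite('pics/lens.png',cv2.resize(a[80:250,180:300],None,fx=4,fy=4,interpolation=cv2.INTER_CUBIC)[:600])
E
```

```text
clock: 0.6
tool_pos: [0.3269, 0.4301, 0.2234]
orientation: [159.2, 75.6, -59.0]
force: [1.0, 0.2, -0.5]
opening: 0.053
clk 0.6 pos [0.3269 0.4301 0.2234] F [ 1.    0.23 -0.46] open 0.053 q [ 80.3  12.4 -16.7   9.8 -72.2 -32.5]
rot units total [-4.08 -3.69 -7.47] lin units total [ 3.587 -6.966 -1.624] deg 46.37
508 [ 0.53435285 -0.12458865  0.22033933] [ 0.60422921 -0.07666067  0.28498686] [ 0.56238054 -0.08903203  0.25373345]
881 [ 0.51817378 -0.1627263   0.30002916] [ 0.64841343 -0.07600019  0.36978226] [ 0.56010656 -0.09349153  0.33699519]
```

View pics/lens.png

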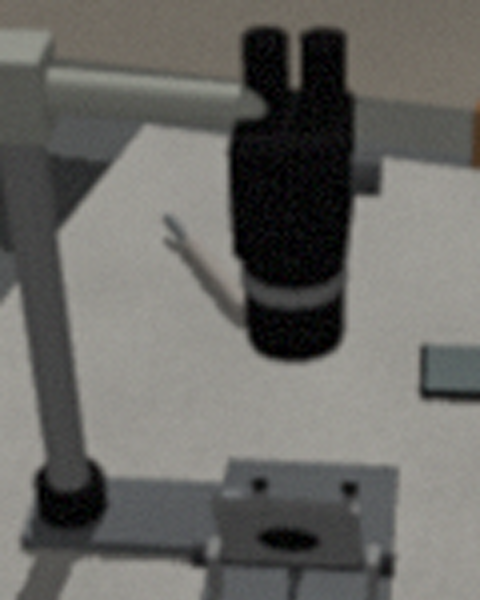

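```bash
python3 -m crank '[{"linear":[0.45,-0.85,0.0],"rot":[-0.51,-0.46,-0.935],"hand":0},{"linear":[0.45,-0.85,0.0],"rot":[-0.51,-0.46,-0.935],"hand":0},{"linear":[0.45,-0.85,0.0],"rot":[-0.51,-0.46,-0.935],"hand":0},{"linear":[0.45,-0.85,0.0],"rot":[-0.51,-0.46,-0.935],"hand":0},{"linear":[0.45,-0.85,0.0],"rot":[-0.51,-0.46,-0.935],"hand":0},{"linear":[0.45,-0.85,0.0],"rot":[-0.51,-0.46,-0.935],"hand":0}]'
python3 - <<'E'
from h import *
plan(Rt(40,-78.1,-1),st(-.135,0,.126,O=(.569,-.116)))
E
```

```text
clock: 1.35
tool_pos: [0.4921, 0.1136, 0.2233]
orientation: [175.1, 55.5, -73.5]
force: [0.8, 0.1, -0.7]
opening: 0.0008
clk 1.35 pos [0.4921 0.1136 0.2233] F [ 0.76  0.1  -0.75] open 0.0008 q [ 54.9  10.7 -33.   27.9 -71.7 -48.4]
rot units total [-0.92 -0.85 -1.7 ] lin units total [ 0.818 -1.624 -1.622] deg 10.54
```

```bash
python3 -m crank '[{"linear":[0.2,-0.3,-0.5],"rot":[-0.46,-0.42,-0.85],"hand":0},{"linear":[0.2,-0.3,-0.5],"rot":[-0.46,-0.42,-0.85],"hand":0},{"linear":[0.2,-0.35,-0.4],"rot":[0,0,0],"hand":0},{"linear":[0.1,-0.2,-0.1],"rot":[0,0,0],"hand":0},{"linear":[0,0,0],"rot":[0,0,0],"hand":0}]'
python3 - <<'E'
from h import *
plan(Rt(40,-78.1,-1),st(-.135,0,.126,O=(.569,-.116)))
snap('side','s1.png');snap('top','t1.png')
a=cv2.imread('pics/s1.png');cv2.imwrite('pics/s1c.png',cv2.resize(a[80:260,160:320],None,fx=3.3,fy=3.3,interpolation=cv2.INTER_CUBIC))
E
```

```text
clock: 1.98
tool_pos: [0.5354, 0.0386, 0.1304]
orientation: [-180.0, 49.8, -78.6]
force: [0.1, -0.1, 0.7]
opening: 0.0003
clk 1.98 pos [0.5354 0.0386 0.1304] F [ 0.1  -0.06  0.68] open 0.0003 q [ 45.4  20.2 -40.   37.7 -61.1 -62. ]
rot units total [0.05 0.02 0.11] lin units total [ 0.097 -0.376 -0.074] deg 0.62
```

View pics/s1c.png

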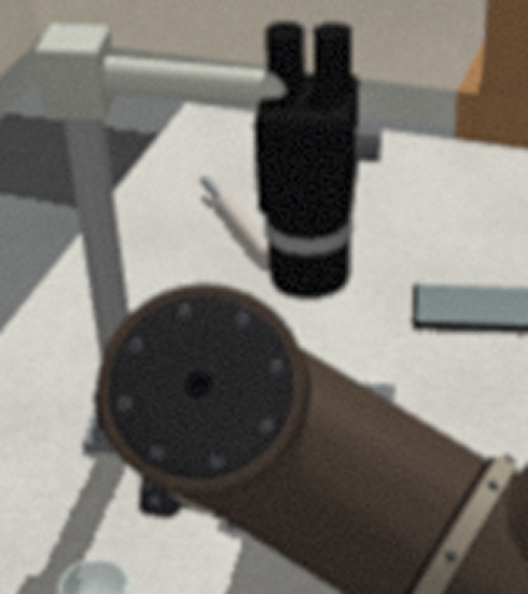

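View pics/t1.png

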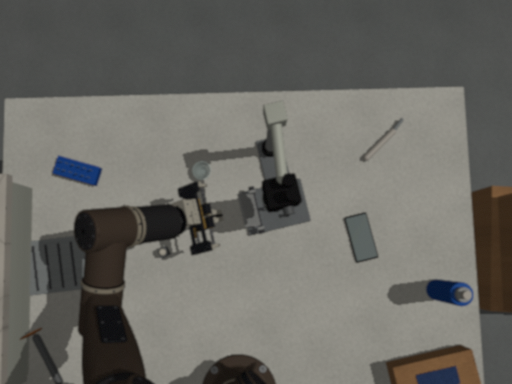

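```bash
python3 -m crank '[{"linear":[0.06,-0.16,-0.03],"rot":[0,0,0],"hand":0},{"linear":[0.06,-0.16,0],"rot":[0.05,0.02,0.11],"hand":0},{"linear":[0.03,-0.16,0],"rot":[0,0,0],"hand":0},{"linear":[0.0,0.0,0],"rot":[0,0,0],"hand":0}]'
python3 -m crank '[{"linear":[0.02,-0.08,0],"rot":[0,0,0],"hand":0},{"linear":[0.02,-0.08,0],"rot":[0,0,0],"hand":0},{"linear":[0.02,-0.08,0],"rot":[0,0,0],"hand":0}]'
python3 -m crank '[{"linear":[0.02,-0.08,0],"rot":[0,0,0],"hand":0},{"linear":[0.02,-0.08,0],"rot":[0,0,0],"hand":0}]'
python3 - <<'E'
from h import *
plan(Rt(40,-78.1,-1),st(-.1,0,.126,O=(.569,-.116)))
E
```

```text
clock: 2.58
tool_pos: [0.5459, 0.0111, 0.1313]
orientation: [-179.5, 50.2, -77.5]
force: [-0.2, -0.2, -0.5]
opening: 0.0005
clock: 2.95
tool_pos: [0.5499, -0.0038, 0.1314]
orientation: [-179.5, 50.2, -77.5]
force: [-1.2, 0.5, 0.2]
opening: 0.0006
clock: 3.2
tool_pos: [0.5524, -0.014, 0.1313]
orientation: [-179.5, 50.2, -77.5]
force: [-1.4, 2.9, 1.3]
opening: 0.0007
clk 3.2 pos [ 0.5524 -0.014   0.1313] F [-1.39  2.94  1.34] open 0.0007 q [ 38.8  18.8 -42.9  43.1 -57.1 -60.1]
rot units total [-0.06  0.05 -0.05] lin units total [-0.067 -0.069 -0.088] deg 0.46
```

```bash
for i in 1; do python3 -m crank '[{"linear":[0.01,-0.06,-0.02],"rot":[0,0,0],"hand":0},{"linear":[0.01,-0.06,-0.02],"rot":[0,0,0],"hand":0}]'; done
python3 -m crank '[{"linear":[0.01,-0.08,0],"rot":[0,0,0],"hand":0},{"linear":[0.01,-0.08,0],"rot":[0,0,0],"hand":0}]'
python3 -m crank '[{"linear":[0.01,-0.08,0],"rot":[0,0,0],"hand":0},{"linear":[0.01,-0.08,0],"rot":[0,0,0],"hand":0}]'
```

```text
clock: 3.45
tool_pos: [0.5552, -0.0197, 0.129]
orientation: [-179.2, 50.4, -77.1]
force: [-2.3, 5.7, 2.4]
opening: 0.0007
clock: 3.7
tool_pos: [0.5578, -0.0274, 0.1291]
orientation: [-179.0, 50.5, -76.8]
force: [-1.3, 5.3, 2.3]
opening: 0.0005
clock: 3.95
tool_pos: [0.5604, -0.0356, 0.1294]
orientation: [-178.8, 50.6, -76.4]
force: [-1.6, 3.4, 1.9]
opening: 0.0005
```

```bash
python3 -m crank '[{"linear":[-0.01,-0.09,0.01],"rot":[0,0,-0.05],"hand":0},{"linear":[-0.01,-0.09,0.01],"rot":[0,0,-0.05],"hand":0},{"linear":[-0.01,-0.09,0.01],"rot":[0,0,-0.05],"hand":0}]'
python3 -m crank '[{"linear":[-0.01,-0.09,0.01],"rot":[0,0,-0.05],"hand":0},{"linear":[-0.01,-0.09,0.01],"rot":[0,0,-0.05],"hand":0}]'
python3 -m crank '[{"linear":[0,-0.09,0],"rot":[0,0,-0.05],"hand":0},{"linear":[0,-0.09,0],"rot":[0,0,-0.05],"hand":0}]'
```

```text
clock: 4.32
tool_pos: [0.5604, -0.0507, 0.1317]
orientation: [-178.5, 50.7, -76.8]
force: [1.0, 2.0, -0.7]
opening: 0.0007
clock: 4.58
tool_pos: [0.5583, -0.0633, 0.1327]
orientation: [-178.6, 50.7, -77.5]
force: [0.7, 1.4, 0.6]
opening: 0.0003
clock: 4.82
tool_pos: [0.557, -0.0762, 0.1325]
orientation: [-178.8, 50.6, -78.3]
force: [-0.2, 0.8, -0.3]
opening: 0.0005
```

```bash
python3 -m crank '[{"linear":[-0.1,0.5,0.2],"rot":[0,0,0],"hand":0},{"linear":[-0.12,0.63,0.5],"rot":[0,0,0],"hand":0.3},{"linear":[-0.12,0.63,0.4],"rot":[0,0,0],"hand":0.6},{"linear":[-0.3,0.9,0.3],"rot":[0,0,0],"hand":1},{"linear":[-0.3,0.9,0.3],"rot":[0,0,0],"hand":1},{"linear":[-0.3,0.9,0.2],"rot":[0,0,0],"hand":1}]'
python3 - <<'E'
from h import *
plan(Rt(40,-66.5,-1),(.4367,.2245,.2))
snap('side','s2.png');snap('top','t2.png')
E
```

```text
clock: 5.58
tool_pos: [0.476, 0.1899, 0.2484]
orientation: [-179.6, 50.5, -79.7]
force: [1.5, 0.3, 0.6]
opening: 0.045
clk 5.58 pos [0.476  0.1899 0.2484] F [1.54 0.25 0.62] open 0.045 q [ 61.4  16.9 -22.5  23.7 -83.9 -61.2]
rot units total [-0.1   0.03  2.7 ] lin units total [-0.655  0.576 -0.807] deg 13.52
```

View pics/s2.png

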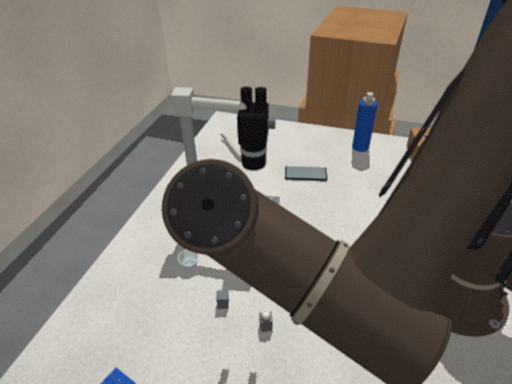

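View pics/t2.png

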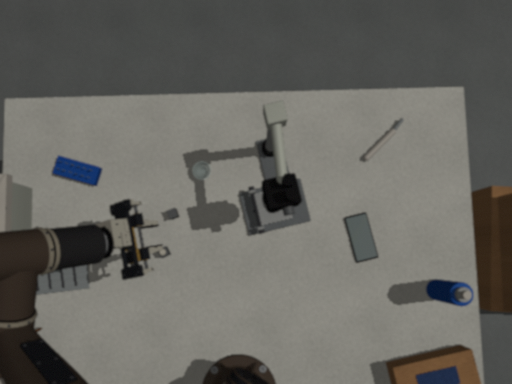

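```bash
python3 - <<'E'
from h import *
t=np.load('pics/top0.npz');t=np.load('pics/t2.npz');W=pts(t)
b=cv2.imread('pics/t2.png');cv2.imwrite('pics/t2c.png',cv2.resize(b[160:250,220:330],None,fx=5,fy=5,interpolation=cv2.INTER_CUBIC))
for v in range(185,240,6): print(v,[tuple((W[v,u]*1000).round().astype(int)) for u in range(246,306,8)])
E
```

```text
185 [(np.int64(643), np.int64(-35), np.int64(-3)), (np.int64(642), np.int64(-61), np.int64(-6)), (np.int64(589), np.int64(-80), np.int64(352)), (np.int64(584), np.int64(-99), np.int64(379)), (np.int64(584), np.int64(-118), np.int64(375)), (np.int64(579), np.int64(-135), np.int64(409)), (np.int64(583), np.int64(-156), np.int64(377)), (np.int64(637), np.int64(-213), np.int64(6))]
191 [(np.int64(621), np.int64(-35), np.int64(12)), (np.int64(615), np.int64(-60), np.int64(55)), (np.int64(620), np.int64(-86), np.int64(14)), (np.int64(571), np.int64(-99), np.int64(372)), (np.int64(570), np.int64(-118), np.int64(377)), (np.int64(569), np.int64(-137), np.int64(376)), (np.int64(563), np.int64(-153), np.int64(419)), (np.int64(616), np.int64(-212), np.int64(15))]
197 [(np.int64(602), np.int64(-35), np.int64(15)), (np.int64(596), np.int64(-60), np.int64(55)), (np.int64(569), np.int64(-81), np.int64(273)), (np.int64(556), np.int64(-98), np.int64(373)), (np.int64(556), np.int64(-117), np.int64(372)), (np.int64(552), np.int64(-135), np.int64(401)), (np.int64(549), np.int64(-152), np.int64(417)), (np
[... 1981 characters left out ...]
 (np.int64(488), np.int64(-57), np.int64(14)), (np.int64(488), np.int64(-83), np.int64(1)), (np.int64(487), np.int64(-108), np.int64(-4)), (np.int64(487), np.int64(-133), np.int64(-2)), (np.int64(486), np.int64(-158), np.int64(-1)), (np.int64(485), np.int64(-184), np.int64(-2)), (np.int64(485), np.int64(-209), np.int64(-2))]
239 [(np.int64(470), np.int64(-32), np.int64(4)), (np.int64(469), np.int64(-57), np.int64(1)), (np.int64(469), np.int64(-82), np.int64(5)), (np.int64(468), np.int64(-107), np.int64(-4)), (np.int64(468), np.int64(-133), np.int64(-2)), (np.int64(467), np.int64(-158), np.int64(-2)), (np.int64(466), np.int64(-183), np.int64(0)), (np.int64(466), np.int64(-209), np.int64(-4))]
```

View pics/t2c.png

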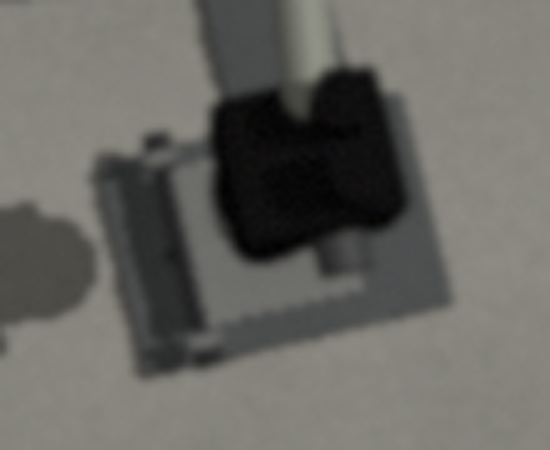

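```bash
python3 -m crank '[{"linear":[-0.3,0.4,0],"rot":[-0.03,0,0.9],"hand":1},{"linear":[-0.3,0.4,-0.3],"rot":[-0.03,0,0.9],"hand":1},{"linear":[-0.3,0.4,-0.6],"rot":[-0.03,0,0.9],"hand":1},{"linear":[0,0,-0.6],"rot":[0,0,0],"hand":1},{"linear":[0,0,-0.6],"rot":[0,0,0],"hand":1},{"linear":[0,0,0],"rot":[0,0,0],"hand":1}]'
python3 - <<'E'
from h import *
plan(Rt(40,-66,-1),(.4207,.2603,.0767))
snap('side','s3.png');snap('top','t3.png')
E
```

```text
clock: 6.42
tool_pos: [0.4211, 0.2656, 0.1191]
orientation: [-179.7, 50.0, -65.7]
force: [0.2, 0.0, -0.0]
opening: 0.0879
clk 6.42 pos [0.4211 0.2656 0.1191] F [ 0.15  0.04 -0.03] open 0.0879 q [ 73.7  23.  -34.5  27.  -67.5 -68. ]
rot units total [-0.01  0.03 -0.02] lin units total [-0.007 -0.088 -0.707] deg 0.22
```

View pics/s3.png

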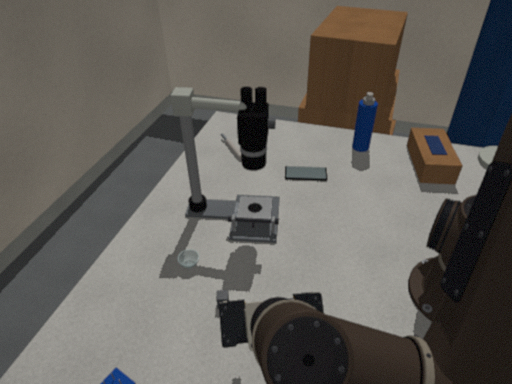

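View pics/t3.png

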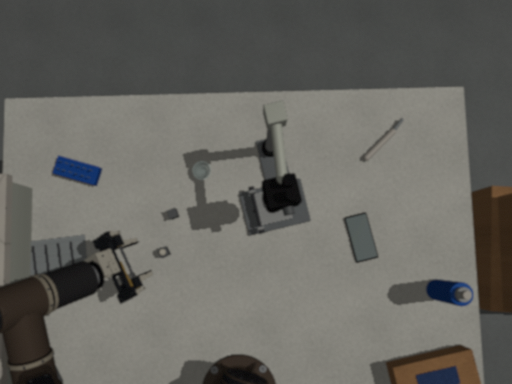

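```bash
python3 - <<'E'
from h import *
s=np.load('pics/s3.npz');im=s['image'].astype(int);W=pts(s)
m=np.zeros(im.shape[:2],bool);m[200:217,242:270]=1
d=im.max(-1)
print(d[200:218,244:268])
wt=np.where(m,np.clip((100-d)/90,0,1),0)*m
sub=(d<60)&m;v,u=np.nonzero(sub)
n,l,st_,c=cv2.connectedComponentsWithStats(sub.astype(np.uint8));print(st_,c)
k=1+np.argmax(st_[1:,4]);print(c[k],ray(s,*c[k],.054),W[l==k].mean(0))
E
```

```text
[[128 127 130 128 127 128 129 128 131 129 131 130 131 132 128 129 132 129
  129 128 129 128 131 130]
 [127 128 130 129 127 130 130 128 129 127 126 129 132 130 134 133 131 131
  132 128 130 128 132 130]
 [129 130 129 128 128 129 129 128 119 108 102 105 114 119 127 126 130 133
  129 132 129 130 130 131]
 [128 130 131 128 129 120 103  96  84  65  61  59  72  81  95 108 126 132
  130 129 127 129 130 134]
 [129 130 130 130 119  95  64  50  34  30  29  29  29  35  49  73 104 125
  133 132 129 129 132 132]
 [129 129 130 124  93  56  27  25  23  20  18  20  27  24  19  36  64 103
  127 132 129 133 130 133]
 [131 128 129 111  67  29  17  21  23  22  22  22  31  24  14  25  37  77
  113 129 130 128 130 129]
 [127 128 125 105  50  18  21  27  20  22  26  23  26  24  22  13  27  53
  101 127 133 132 133 133]
 [125 130 127 108  55  17  16  22  14  27  24  31  23  20  23  18  23  59
  105 128 131 134 134 131]
 [129 131 132 120  77  35  21  22  20  23  20  23  23  24  26  22  44  83
  120 131 131 132 134 130]
 [130 129 132 124 105  67  39  28  25  28  17  19  23  26  28  50  88 115
  129 130 132 13
[... 258 characters left out ...]
 119 125 130 132 132 135 133
  130 134 133 134 133 134]
 [133 132 133 127 134 131 130 131 130 133 131 134 136 133 133 133 131 134
  134 134 134 134 133 135]
 [135 133 134 129 129 133 137 130 132 134 135 136 137 132 134 137 133 133
  136 135 135 136 136 135]
 [131 129 131 126 130 129 131 130 134 136 137 138 138 133 137 136 137 132
  136 136 136 139 136 134]
 [109 109 111 110 117 120 118 116 121 129 134 133 133 131 133 134 131 131
  135 136 134 133 134 137]]
[[     0      0    512    384 196519]
 [   248    203     14      9     89]] [[255.50049614 191.49280731]
 [254.40449438 207.38202247]]
[254.40449438 207.38202247] [ 0.56992714 -0.11220043  0.054     ] [ 0.57009017 -0.11269268  0.05359129]
```

```bash
python3 -m crank '[{"linear":[0,-0.04,-0.35],"rot":[0,0,0],"hand":1},{"linear":[0,-0.05,-0.35],"rot":[0,0,0],"hand":1},{"linear":[0,0,0],"rot":[0,0,0],"hand":1}]'
python3 - <<'E'
from h import *
plan(Rt(40,-66,-1),(.4417,.2133,.0154))
E
```

```text
clock: 6.9
tool_pos: [0.4238, 0.264, 0.083]
orientation: [-178.9, 50.5, -65.0]
force: [-0.1, 0.0, 1.6]
opening: 0.0872
clk 6.9 pos [0.4238 0.264  0.083 ] F [-0.14  0.05  1.56] open 0.0872 q [ 73.1  25.4 -36.9  28.6 -62.5 -70.7]
rot units total [-0.14  0.1  -0.02] lin units total [ 0.298 -0.845 -1.127] deg 0.87
```

```bash
python3 -m crank '[{"linear":[0.05,-0.17,-0.19],"rot":[-0.14,0.1,-0.02],"hand":1},{"linear":[0.05,-0.17,-0.19],"rot":[0,0,0],"hand":1},{"linear":[0.05,-0.17,-0.19],"rot":[0,0,0],"hand":1},{"linear":[0.05,-0.17,-0.19],"rot":[0,0,0],"hand":1}]'
python3 - <<'E'
from h import *
plan(Rt(40,-66,-1),(.4417,.2133,.0154))
E
```

```text
clock: 7.4
tool_pos: [0.4375, 0.2228, 0.0377]
orientation: [-179.7, 50.2, -65.8]
force: [0.6, -0.7, -0.2]
opening: 0.0878
clk 7.4 pos [0.4375 0.2228 0.0377] F [ 0.59 -0.74 -0.22] open 0.0878 q [ 69.3  27.8 -42.9  33.5 -54.8 -73.7]
rot units total [-0.06  0.01 -0.  ] lin units total [ 0.07  -0.158 -0.371] deg 0.31
```

```bash
python3 -m crank '[{"linear":[0.03,-0.06,-0.15],"rot":[-0.06,0,0],"hand":1},{"linear":[0.02,-0.05,-0.1],"rot":[0,0,0],"hand":1},{"linear":[0.02,-0.05,-0.1],"rot":[0,0,0],"hand":1},{"linear":[0,0,0],"rot":[0,0,0],"hand":1}]'
python3 - <<'E'
from h import *
plan(Rt(40,-66,-1),(.4417,.2133,.0154))
snap('top','t4.png');b=cv2.imread('pics/t4.png');cv2.imwrite('pics/t4c.png',cv2.resize(b[190:310,90:210],None,fx=5,fy=5,interpolation=cv2.INTER_CUBIC))
E
```

```text
clock: 7.9
tool_pos: [0.442, 0.2108, 0.0146]
orientation: [179.9, 49.9, -66.1]
force: [0.1, 0.4, -0.4]
opening: 0.0873
clk 7.9 pos [0.442  0.2108 0.0146] F [ 0.06  0.35 -0.37] open 0.0873 q [ 67.9  29.8 -44.9  36.2 -51.8 -75.9]
rot units total [0.03 0.   0.01] lin units total [-0.005  0.042  0.013] deg 0.16
```

View pics/t4c.png

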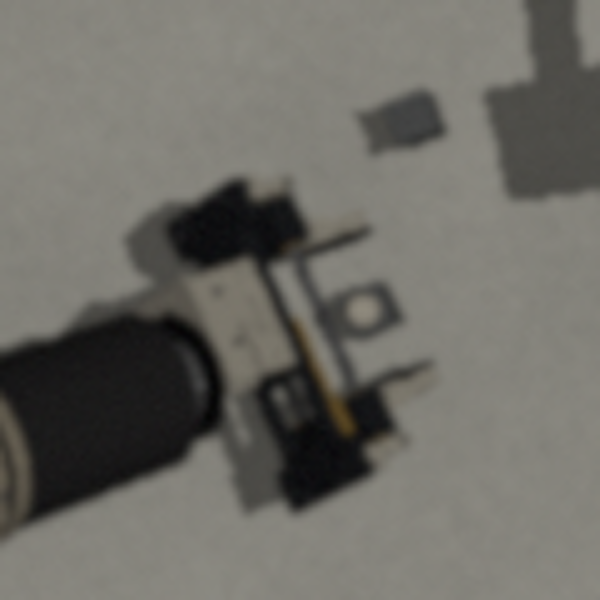

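```bash
python3 -m crank '[{"linear":[0,0.02,0],"rot":[0,0,0],"hand":0.6},{"linear":[0,0.02,0],"rot":[0,0,0],"hand":0.3},{"linear":[0,0,0],"rot":[0,0,0],"hand":0},{"linear":[0,0,0],"rot":[0,0,0],"hand":0},{"linear":[0,0,0],"rot":[0,0,0],"hand":0},{"linear":[0,0,0],"rot":[0,0,0],"hand":0},{"linear":[0,0,0],"rot":[0,0,0],"hand":0},{"linear":[0,0,0],"rot":[0,0,0],"hand":0}]'
python3 - <<'E'
from h import *
plan(Rt(40,-66,-1),(.4417,.2133,.0154))
E
```

```text
clock: 8.95
tool_pos: [0.4422, 0.215, 0.0155]
orientation: [-179.9, 50.0, -65.9]
force: [-0.1, -0.5, -0.7]
opening: 0.0276
clk 8.95 pos [0.4422 0.215  0.0155] F [-0.05 -0.49 -0.65] open 0.0276 q [ 68.1  29.8 -44.4  36.  -52.  -75.8]
rot units total [ 0.    0.02 -0.  ] lin units total [-0.009 -0.028 -0.001] deg 0.08
```

```bash
python3 -m crank '[{"linear":[0,0,0.15],"rot":[0,0,0],"hand":0},{"linear":[0,0,0.4],"rot":[0,0,0],"hand":0},{"linear":[0,0,0.5],"rot":[0,0,0],"hand":0},{"linear":[0,0,0.5],"rot":[0,0,0],"hand":0},{"linear":[0,0,0.4],"rot":[0,0,0],"hand":0},{"linear":[0,0,0.2],"rot":[0,0,0],"hand":0},{"linear":[0.2,-0.4,0],"rot":[0,0,-0.3],"hand":0},{"linear":[0.25,-0.5,0],"rot":[0,0,-0.4],"hand":0},{"linear":[0.25,-0.5,0],"rot":[0,0,-0.4],"hand":0},{"linear":[0.25,-0.5,0],"rot":[0,0,-0.4],"hand":0},{"linear":[0.25,-0.5,0],"rot":[0,0,-0.4],"hand":0},{"linear":[0.2,-0.4,0],"rot":[0,0,-0.3],"hand":0},{"linear":[0,0,0],"rot":[0,0,0],"hand":0}]'
python3 - <<'E'
from h import *
plan(Rt(40,-78,-1),(.5453,.0029,.08))
snap('top','t5.png');b=cv2.imread('pics/t5.png');cv2.imwrite('pics/t5c.png',cv2.resize(b[120:280,140:340],None,fx=3.5,fy=3.5,interpolation=cv2.INTER_CUBIC))
E
```

```text
clock: 10.58
tool_pos: [0.5261, 0.0407, 0.1501]
orientation: [179.8, 50.0, -77.4]
force: [-0.3, -0.0, -0.2]
opening: 0.0276
clk 10.57 pos [0.5261 0.0407 0.1501] F [-0.31 -0.04 -0.2 ] open 0.0276 q [ 46.7  17.8 -40.2  36.7 -62.7 -60.2]
rot units total [-0.   -0.03 -0.14] lin units total [ 0.32  -0.631 -1.168] deg 0.72
```

View pics/t5c.png

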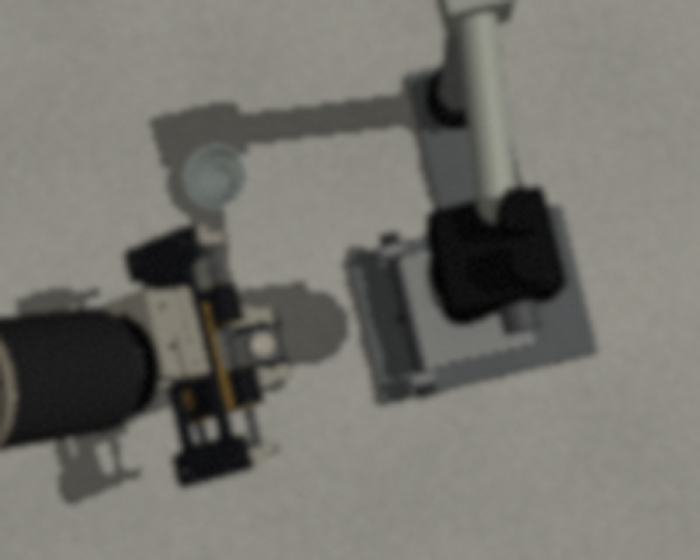

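```bash
python3 -m crank '[{"linear":[0.06,-0.12,-0.3],"rot":[0,0,-0.14],"hand":0},{"linear":[0.06,-0.12,-0.3],"rot":[0,0,0],"hand":0},{"linear":[0.06,-0.12,-0.3],"rot":[0,0,0],"hand":0},{"linear":[0.06,-0.12,-0.25],"rot":[0,0,0],"hand":0},{"linear":[0,0,0],"rot":[0,0,0],"hand":0}]'
python3 - <<'E'
from h import *
plan(Rt(40,-78,-1),(.5723,-.1242,.08))
E
```

```text
clock: 11.25
tool_pos: [0.5395, 0.0138, 0.0752]
orientation: [179.6, 50.1, -78.1]
force: [-0.4, -0.5, 0.1]
opening: 0.0276
clk 11.25 pos [0.5395 0.0138 0.0752] F [-0.41 -0.54  0.14] open 0.0276 q [ 41.6  23.7 -45.3  44.3 -53.  -66.6]
rot units total [-0.   -0.06 -0.05] lin units total [ 0.547 -2.3    0.08 ] deg 0.39
```

```bash
python3 -m crank '[{"linear":[0,0,0.08],"rot":[0,-0.06,-0.05],"hand":0},{"linear":[0.065,-0.26,0.01],"rot":[0,0,0],"hand":0},{"linear":[0.065,-0.26,0],"rot":[0,0,0],"hand":0},{"linear":[0.065,-0.26,0],"rot":[0,0,0],"hand":0},{"linear":[0.065,-0.26,0],"rot":[0,0,0],"hand":0}]'
python3 - <<'E'
from h import *
plan(Rt(40,-78,-1),(.5723,-.1242,.08))
E
```

```text
clock: 11.88
tool_pos: [0.5565, -0.0498, 0.0825]
orientation: [-179.7, 50.1, -77.6]
force: [0.6, 0.4, -0.9]
opening: 0.0275
clk 11.88 pos [ 0.5565 -0.0498  0.0825] F [ 0.56  0.36 -0.85] open 0.0275 q [ 33.2  22.  -48.1  51.6 -50.  -65.6]
rot units total [-0.02  0.03 -0.03] lin units total [ 0.264 -1.24  -0.041] deg 0.26
```

```bash
python3 -m crank '[{"linear":[0.05,-0.24,-0.02],"rot":[-0.02,0.03,-0.03],"hand":0},{"linear":[0.05,-0.24,-0.01],"rot":[0,0,0],"hand":0},{"linear":[0.05,-0.24,0],"rot":[0,0,0],"hand":0}]'
python3 - <<'E'
from h import *
plan(Rt(40,-78,-1),(.5723,-.1242,.08))
E
```

```text
clock: 12.25
tool_pos: [0.5655, -0.0973, 0.0818]
orientation: [-179.8, 50.0, -78.0]
force: [-0.5, 0.2, -0.7]
opening: 0.0277
clk 12.25 pos [ 0.5655 -0.0973  0.0818] F [-0.49  0.19 -0.69] open 0.0277 q [ 26.4  21.6 -49.6  57.4 -47.6 -65.2]
rot units total [-0.01  0.02  0.02] lin units total [ 0.113 -0.448 -0.031] deg 0.16
```

```bash
python3 -m crank '[{"linear":[0.05,-0.2,-0.02],"rot":[0,0.02,0.02],"hand":0},{"linear":[0.04,-0.15,-0.02],"rot":[0,0,0],"hand":0},{"linear":[0.02,-0.06,0],"rot":[0,0,0],"hand":0},{"linear":[0,0,0],"rot":[0,0,0],"hand":0}]'
python3 - <<'E'
from h import *
plan(Rt(40,-78,-1),(.5723,-.1242,.0695))
snap('side','s6.png');b=cv2.imread('pics/s6.png');cv2.imwrite('pics/s6c.png',cv2.resize(b[130:260,180:320],None,fx=4.5,fy=4.5,interpolation=cv2.INTER_CUBIC))
E
```

```text
clock: 12.75
tool_pos: [0.572, -0.1257, 0.08]
orientation: [-179.9, 50.1, -78.1]
force: [-0.1, -0.1, -1.3]
opening: 0.0276
clk 12.75 pos [ 0.572  -0.1257  0.08  ] F [-0.08 -0.12 -1.25] open 0.0276 q [ 22.   21.6 -50.3  61.3 -46.1 -64.9]
rot units total [-0.02  0.01  0.03] lin units total [ 0.004  0.025 -0.175] deg 0.19
```

View pics/s6c.png

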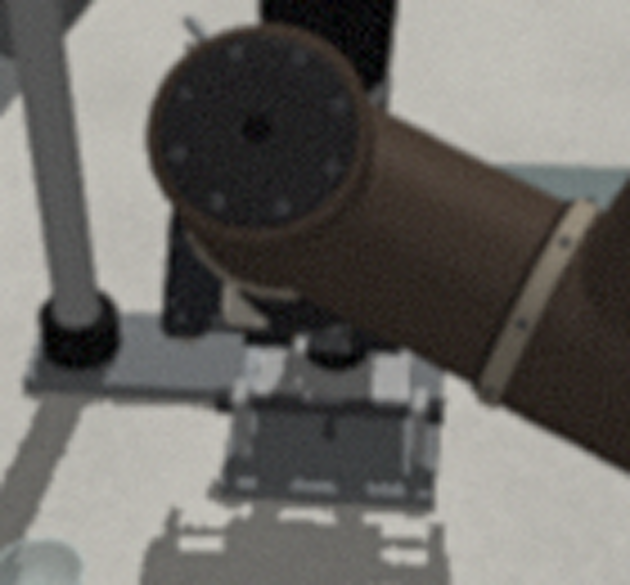

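```bash
python3 -m crank '[{"linear":[0,0.01,-0.06],"rot":[0,0,0.03],"hand":0},{"linear":[0,0.01,-0.06],"rot":[0,0,0],"hand":0},{"linear":[0,0,0],"rot":[0,0,0],"hand":0}]'
python3 -m crank '[{"linear":[0,0,-0.03],"rot":[0,0,0],"hand":0},{"linear":[0,0,0],"rot":[0,0,0],"hand":0}]'
```

```text
clock: 13.18
tool_pos: [0.5724, -0.123, 0.0721]
orientation: [-179.9, 50.1, -77.8]
force: [-0.6, -0.0, -0.8]
opening: 0.0279
clock: 13.42
tool_pos: [0.5724, -0.1227, 0.0701]
orientation: [-179.9, 50.1, -77.8]
force: [-0.7, -0.3, -0.6]
opening: 0.0278
```

```bash
python3 -m crank '[{"linear":[0,0,-0.02],"rot":[0,0,0],"hand":0},{"linear":[0,0,0],"rot":[0,0,0],"hand":0}]'
python3 -m crank '[{"linear":[0,0,-0.02],"rot":[0,0,0],"hand":0},{"linear":[0,0,0],"rot":[0,0,0],"hand":0}]'
```

```text
clock: 13.68
tool_pos: [0.5727, -0.1227, 0.0695]
orientation: [-179.9, 50.0, -77.7]
force: [-0.2, -0.3, -0.1]
opening: 0.0278
clock: 13.92
tool_pos: [0.573, -0.1229, 0.0696]
orientation: [-179.7, 49.9, -77.6]
force: [0.2, -0.1, -0.1]
opening: 0.0278
```

```bash
python3 -m crank '[{"linear":[0,0,-0.03],"rot":[0,0,0],"hand":0},{"linear":[0,0,0],"rot":[0,0,0],"hand":0}]'
```

```text
clock: 14.18
tool_pos: [0.5734, -0.1231, 0.0697]
orientation: [-179.6, 49.8, -77.5]
force: [0.1, 0.0, -0.4]
opening: 0.0275
```

```bash
python3 -m crank '[{"linear":[0,0,0],"rot":[0,0,0],"hand":0.4},{"linear":[0,0,0],"rot":[0,0,0],"hand":0.5},{"linear":[0,0,0],"rot":[0,0,0],"hand":0.8},{"linear":[0,0,0],"rot":[0,0,0],"hand":0.8},{"linear":[0,0,0],"rot":[0,0,0],"hand":0.8},{"linear":[0,0,0],"rot":[0,0,0],"hand":0.8}]'
python3 - <<'E'
from h import *
plan(Rt(40,-78,-1),(.5723,-.1242,.0695))
s=snap('side','s7.png');b=cv2.imread('pics/s7.png');cv2.imwrite('pics/s7c.png',cv2.resize(b[130:260,180:320],None,fx=4.5,fy=4.5,interpolation=cv2.INTER_CUBIC))
E
```

```text
clock: 14.92
tool_pos: [0.5732, -0.1232, 0.0688]
orientation: [-179.7, 49.8, -77.6]
force: [0.2, -0.7, 0.1]
opening: 0.0696
clk 14.93 pos [ 0.5732 -0.1232  0.0688] F [ 0.17 -0.68  0.06] open 0.0696 q [ 21.6  22.6 -51.1  63.8 -45.2 -67.3]
rot units total [ 0.02  0.05 -0.04] lin units total [-0.015 -0.017  0.011] deg 0.33
```

View pics/s7c.png

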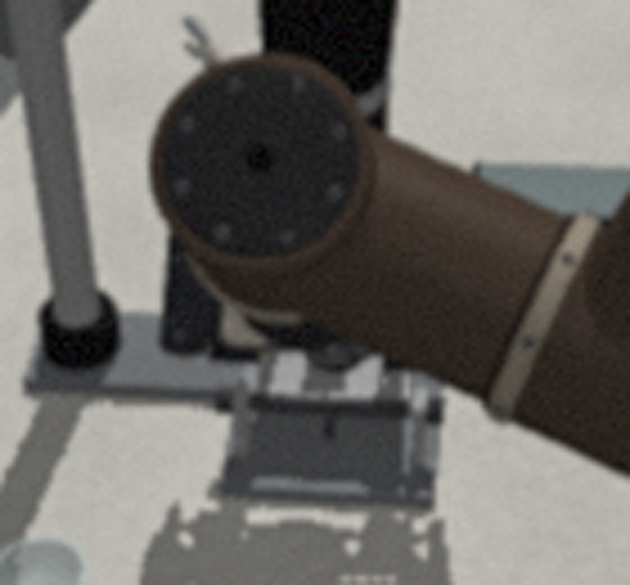

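```bash
python3 -m crank '[{"linear":[-0.03,0.13,0.12],"rot":[0,0,0],"hand":0.8},{"linear":[-0.055,0.27,0.28],"rot":[0,0,0],"hand":0.8},{"linear":[-0.055,0.27,0.28],"rot":[0,0,0],"hand":0.8},{"linear":[-0.055,0.27,0.28],"rot":[0,0,0],"hand":0.8},{"linear":[-0.055,0.27,0.2],"rot":[0,0,0],"hand":0.8},{"linear":[-0.1,0.5,0.2],"rot":[0,0,0],"hand":0.8},{"linear":[-0.3,0.7,0.2],"rot":[0,0,0],"hand":0.8},{"linear":[-0.4,0.8,0.2],"rot":[0,0,0],"hand":0.8},{"linear":[-0.4,0.8,0.1],"rot":[0,0,0],"hand":0.8},{"linear":[-0.4,0.8,0],"rot":[0,0,0],"hand":0.8},{"linear":[-0.4,0.8,0],"rot":[0,0,0],"hand":0.8},{"linear":[0,0.5,0],"rot":[0,0,0],"hand":0.8},{"linear":[0,0,0],"rot":[0,0,0],"hand":0.8}]'
python3 - <<'E'
from h import *
plan(Rt(40,-78,-1),(.5723,-.1242,.0695))
s=snap('side','s8.png');snap('top','t8.png')
E
```

```text
clock: 16.6
tool_pos: [0.4298, 0.2547, 0.1833]
orientation: [-179.9, 50.0, -77.9]
force: [0.4, -0.9, -0.1]
opening: 0.0704
clk 16.6 pos [0.4298 0.2547 0.1833] F [ 0.4  -0.9  -0.07] open 0.0704 q [ 69.2  21.7 -24.1  20.8 -80.  -67.5]
rot units total [-0.01  0.01 -0.01] lin units total [ 2.376 -6.315 -1.896] deg 0.1
```

View pics/s8.png

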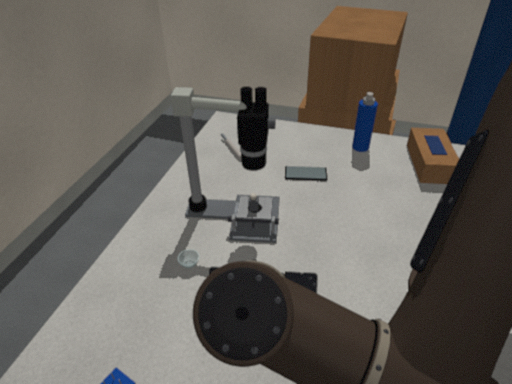

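View pics/t8.png

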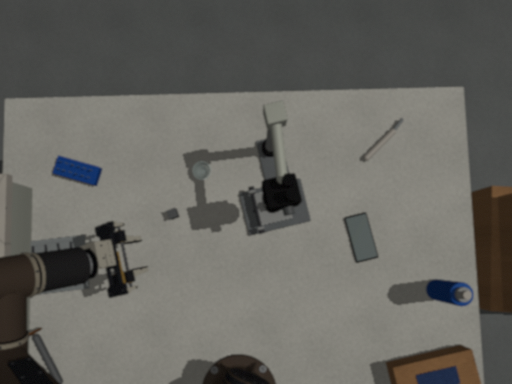

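```bash
python3 - <<'E'
from h import *
s=np.load('pics/s8.npz');W=pts(s)
P=W[185:225,235:275].reshape(-1,3);C=s['image'][185:225,235:275].reshape(-1,3).astype(int)
k=(P[:,2]>.062)&(P[:,2]<.115)&(np.abs(P[:,0]-.57)<.03)&(np.abs(P[:,1]+.113)<.03)
Q=P[k];print(k.sum(),Q.min(0),Q.max(0),Q.mean(0),cv2.minAreaRect((Q[:,:2]*1000).astype(np.float32)))
for a in(.066,.074,.082,.09,.098,.106):
    q=Q[np.abs(Q[:,2]-a)<.004];print(a,len(q),q.mean(0).round(4),q[:,0].min().round(3),q[:,0].max().round(3))
f=P[(abs(P[:,2]-.054)<.012)];print('flap z',np.median(f[:,2]))
b=cv2.imread('pics/s8.png');cv2.imwrite('pics/s8c.png',cv2.resize(b[160:250,205:305],None,fx=6,fy=6,interpolation=cv2.INTER_CUBIC))
E
```

```text
151 [ 0.55696266 -0.1290768   0.06208197] [ 0.58775351 -0.09319778  0.11037285] [ 0.56972648 -0.10346424  0.08688252] ((572.2342529296875, -110.53532409667969), (27.59783935546875, 33.08248519897461), 10.850361824035645)
0.066 22 [ 0.5684 -0.1009  0.0654] 0.558 0.582
0.074 23 [ 0.5687 -0.099   0.074 ] 0.557 0.581
0.082 18 [ 0.5679 -0.1003  0.0818] 0.558 0.581
0.09 47 [ 0.5695 -0.1052  0.0911] 0.557 0.588
0.098 14 [ 0.5726 -0.1042  0.098 ] 0.563 0.583
0.106 26 [ 0.572  -0.1084  0.1054] 0.563 0.582
flap z 0.052842834163938146
```

View pics/s8c.png

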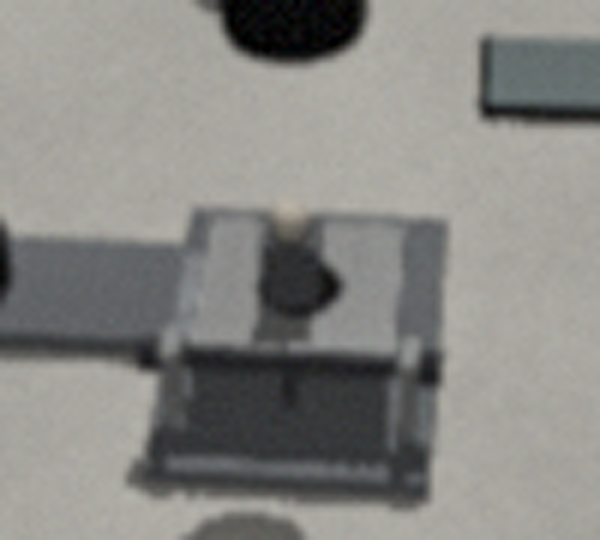

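```bash
python3 - <<'E'
from h import *
print(monitor.get_obs()['qvel'].round(2)); print(ticket.close_job())
E
```

```text
[-0.96 -0.69 -1.11  0.04  0.16  0.04]
the job is handed in; nothing more can be done
None
```

The flap is folded down flat and the mounted tooth stands upright on it, under the lens and released. I handed the job in at about 16.7 s; no verdict is reported.

- **Flap:** I pushed it over near its free edge with closed fingers, gripper tilted 40°. The highest push force I read was about 6.6 N. The camera depth put the flap face at 53–54 mm above the bench.
- **Tooth:** I gripped it at the same tilt and lowered it until it stopped going down, at the height expected for resting on the flap. Then I opened the fingers and backed out. The last side view puts its centre at about (0.570, −0.114) m, against (0.570, −0.1125) m for the flap's middle. Its top is at about 110 mm, against 108 mm expected.
- **Surroundings:** The last top picture shows the phone, dish and blank block where they were, judged by eye only. Force readings showed no unexpected contact anywhere.

**Checks that disagreed or fell short:**
- The foot plate's centre measured about 7 mm off the flap's middle in y. I used the black disc on the flap instead, which agreed with where the lens barrel measured.
- Lowering the tooth gave no clear force rise; I judged contact from height alone.
- I checked that it stands upright from the picture and depth slices only.
- At hand-in the arm still showed joint speeds of about 1 degree/s, well clear of everything.

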